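# Rinse the mugs and start the dryer

### The arm

A 6-joint arm with a two-finger parallel gripper is mounted at the origin on the work surface. World frame = base frame: x ahead of the robot, y to its left, z up, the work surface at z = 0. Lengths are in mm, angles in rad, forces in N, time in s.
With the tool pointing down it reaches from about 275 to 750 mm from the base axis. Payload 10.2 kg.
Tool frame: the origin (TCP) lies at the very end of the fingers, on their centre line; the grasp point (between the pads) lies 19 mm behind it (ctrl.hold_point_z is the distance from the TCP to the grasp point, in mm); z points along the fingers, y is the direction in which the jaws open and shut (so a half turn about z gives the same grasp; the last joint's range is limited). The gripper opens to 85 mm and grips with 20 to 120 N. Pads are 22 mm wide; open, the fingers measure 114 mm over their backs; the gripper's body (76 mm by 85 mm) begins 54 mm behind the grasp point. The pads swing forward as they close: fully open they stand 13 mm farther back than shut.
Start: joints at [-1.463, 0.313, 1.498, -0, 1.331, -0.223], TCP at [170.507, -496.546, 210.294] pointing down, gripper open.
Joint ranges: [-2.94, 2.94], [-0.97, 2.17], [0.19, 2.56], [-1.23, 4.37], [0.02, 3.11], [-2.88, 2.88]. Speed limits (rad/s): [2.39, 2.39, 3.01, 3.14, 3.14, 3.14].

### API

Orientations are given as a unit quaternion [w, x, y, z].
In Python, from rig import readout, cams, workorder, spotter, ctrl gives the robot as it stands.
- The arm moves only by the tool step_arm, never from a script. Its argument "plan" is text: rows parted by semicolons, each of 5 numbers parted by spaces: the shift along the tool's x, y, z in cm, then the turn about the tool's z in degrees, then the opening in per cent of the stroke, from 0 (shut) to 100 (fully open). In form: x y z twist gripper; .... A call has 1 to 10 rows; each row is the pose to reach, as a shift and turn from the pose commanded when the call began, along the tool's axes at that moment; what a row does not reach only later rows make up. A row lasts 1/10 s, in which the tool goes at most 50 mm and 8.59 degrees, less where a joint would pass 70% of its speed; a pose out of reach is approached as far as the arm can. A call with a gripper value outside its range is refused whole. The fingers move at their own pace and stop on an object; "grip_force" is the grip in N (left out, the last holds). Time passes only in rows, so rows that repeat a pose let the fingers close. It gives the time, the measured TCP pose, the force and the opening at its end, in the units of the state.
- readout.sense(): the state, without advancing time (a new reading comes with each control period).
- cams.capture(name): name is "scene" or "top" or "wrist"; returns (picture, depth): 384x512x3 uint8, red, green, blue; 384x512 float32, mm along the optical axis (not along the pixel's ray), 0 where there is no reading.
- cams.camera_info(name): a dict with "vfov" (degrees; the focal length in pixels is half the picture's height over the tangent of half this angle, whatever the lens; pixels are square), "cx", "cy" (the principal point, pixels), "rvec" (rotation vector, rad) and "tvec" (3), from world to camera coordinates, as OpenCV has them. Camera axes: x right, y down, z forward; pixel columns grow to the right and rows downward; lengths in mm; the calibration is good to about 2 mm. A picture is of the moment at which its call begins: read the wrist's pose just before it. camera_info takes no time and is no camera call; for the wrist camera it gives the pose at the moment of the call.
- workorder.finish_job(): hands the job in, once; it reports no verdict.
Trained networks look in the newest picture that a camera, given by its name, has taken for a name from the list of things; names that differ only in an ending like _2 or _b are one class to them, and where a whole thing is asked for, a point or a joint stands for the part that bears it (a point fixed in the world has none). Each returns a list of dicts, best first, with "conf" (0 to 1); they miss things now and then, are a little off and sometimes report something else, mostly with a low value. They report only what shows in the picture. A call takes as long as a camera call. They do not tell look-alikes from the thing itself.
- spotter.regions_of(camera, target): "pixels" (384x512 bool, what is visible of it) and "extent" ([centre column, centre row, width, height] in pixels, round what is visible of it).
The state is a dict: "time_s": time; "joints": joint angles; "dq": joint speeds; "tau": joint torques, N m; "eef_pos": TCP position; "ee_rot": TCP orientation; "force": force on the tool from outside, world axes, zero at the start; "wrist_torque": the same for the moment, N m; "grip_width": opening from 0.0 (shut) to 1.0 (fully open).
Only numpy, scipy, OpenCV 4.12 (cv2) and the standard library are available. Lean on these libraries where they do the work, as an engineer would, in place of code of your own. Each camera call takes 0.05 s, during which the arm holds its last target. There are 200 camera calls.

### The job

Rinse the upside-down mugs one at a time, the shortest first and so on up to the tallest: stand each one, still upside down and with its handle turned to the notch, on the rinser's sprung platform and push it down against the stop for about a second. Stand every rinsed mug upside down on the dryer's flat deck, with its whole rim on the deck, and when all are there press the dryer's start button fully down and let it come up again. Leave the other things on the counter alone.

Things in the scene. Friction and masses are not known exactly. Their poses are not given: they have to be found in the camera images.
- mug_1: shortest white mug (of 80, 90, 100, 112 mm), 80 mm tall, about 0.24 kg, standing upside down: straight sides 64 mm in diameter, flaring to 76 mm over the lowest 25 mm at the mouth. Its one handle, 12 mm round bar, reaches 58 mm from the axis, 15 to 60 mm above the rim. Origin: centre of the rim (underside as it stands); z up to the closed bottom, x towards the handle. None if absent.
- mug_2: second shortest white mug (of 80, 90, 100, 112 mm), 90 mm tall, about 0.24 kg, standing upside down: straight sides 64 mm in diameter, flaring to 76 mm over the lowest 25 mm at the mouth. Its one handle, 12 mm round bar, reaches 58 mm from the axis, 15 to 60 mm above the rim. Origin: centre of the rim (underside as it stands); z up to the closed bottom, x towards the handle. None if absent.
- mug_3: second tallest white mug (of 80, 90, 100, 112 mm), 100 mm tall, about 0.24 kg, standing upside down: straight sides 64 mm in diameter, flaring to 76 mm over the lowest 25 mm at the mouth. Its one handle, 12 mm round bar, reaches 58 mm from the axis, 15 to 60 mm above the rim. Origin: centre of the rim (underside as it stands); z up to the closed bottom, x towards the handle. None if absent.
- mug_4: tallest white mug (of 80, 90, 100, 112 mm), 112 mm tall, about 0.24 kg, standing upside down: straight sides 64 mm in diameter, flaring to 76 mm over the lowest 25 mm at the mouth. Its one handle, 12 mm round bar, reaches 58 mm from the axis, 15 to 60 mm above the rim. Origin: centre of the rim (underside as it stands); z up to the closed bottom, x towards the handle. None if absent.
- rinser: mug rinser, fixed: black base disc 128 mm wide, 14 mm high, with a round steel collar, inner diameter 98, outer 114 mm, top edge 50 mm above the counter. One notch in the collar, about 32 mm wide and cut down to the base, takes a mug's handle. Origin: centre of the underside, on the counter; z up; the notch is towards its own -x, a short low pipe leaves at +x.
- platform_top (a point): centre of the top of the rinser's sprung platform (round, dark, 86 mm wide, inside the collar), where a mug's rim stands. Released it is 43 mm above the counter (7 mm below the collar's edge), at its stop 25 mm. A handle clears the collar while the platform is up but must enter the notch for it to reach the stop.
- platform (a joint): how far the platform is pressed down, m: 0 released, 0.018 against its stop; springs back. Takes about 5 N to start and 10.5 N at the stop, so a mug's own weight does not press it.
- dryer: mug dryer, fixed: flat white ribbed deck 260 x 260 mm, its top 25 mm above the counter; at its -x edge a black console 64 mm (x) by 260 mm (y), 35 mm high. Origin: centre of the deck's underside, on the counter; x, y along the deck's sides; the console's centre is 163 mm from the origin towards -x.
- start (a joint): the dryer's start push button, m: 0 released, 0.006 fully down; springs back; fully down takes 5 N.
- start_top (a point): centre of the top of the start button, a grey round button 30 mm in diameter in a housing on the dryer's console; it is pressed straight down.
- soap: bystander, to be left alone: amber bottle, 56 mm diameter, 150 mm tall; origin at its underside.
- sugar_jar: bystander, to be left alone: glass jar, 72 mm diameter, 100 mm tall; origin at its underside.
- spoon: bystander, to be left alone: spoon lying on the counter; origin at its underside.
- brush: bystander, to be left alone: brush lying on the counter; origin at its underside.
- bowl: bystander, to be left alone: blue bowl, 120 mm diameter, 50 mm high; origin at its underside.
- tin: bystander, to be left alone: steel tin, 80 mm diameter, 120 mm tall; origin at its underside.
Mind the look-alikes: they are no part of the job. What is shaped like the mug_4 but pink is not meant.

How it is judged (in metres and radians):
On the way, in this order (a step that is already met when the one before it is completed fails the run):
1. the shortest mug stands on the platform, the platform pressed against its stop for half a second (z of mug_1 in the frame of rinser below 0.0267 m and distance between mug_1 and platform_top below 0.018 m and angle between mug_1's own z axis and vertical below 0.15 rad), for 0.5 s.
2. the second shortest mug stands on the platform, the platform pressed against its stop for half a second (z of mug_2 in the frame of rinser below 0.0267 m and distance between mug_2 and platform_top below 0.018 m and angle between mug_2's own z axis and vertical below 0.15 rad), for 0.5 s.
3. the second tallest mug stands on the platform, the platform pressed against its stop for half a second (z of mug_3 in the frame of rinser below 0.0267 m and distance between mug_3 and platform_top below 0.018 m and angle between mug_3's own z axis and vertical below 0.15 rad), for 0.5 s.
4. the tallest mug stands on the platform, the platform pressed against its stop for half a second (z of mug_4 in the frame of rinser below 0.0267 m and distance between mug_4 and platform_top below 0.018 m and angle between mug_4's own z axis and vertical below 0.15 rad), for 0.5 s.
5. with all the mugs on the dryer's deck, the start button is fully down (x of mug_1 in the frame of dryer between -0.095 and 0.095 m and y of mug_1 in the frame of dryer between -0.095 and 0.095 m and z of mug_1 in the frame of dryer between 0.02 and 0.03 m and angle between each of mug_1, mug_2, mug_3, mug_4's own z axis and vertical below 0.1 rad and x of mug_2 in the frame of dryer between -0.095 and 0.095 m and y of mug_2 in the frame of dryer between -0.095 and 0.095 m and z of mug_2 in the frame of dryer between 0.02 and 0.03 m and x of mug_3 in the frame of dryer between -0.095 and 0.095 m and y of mug_3 in the frame of dryer between -0.095 and 0.095 m and z of mug_3 in the frame of dryer between 0.02 and 0.03 m and x of mug_4 in the frame of dryer between -0.095 and 0.095 m and y of mug_4 in the frame of dryer between -0.095 and 0.095 m and z of mug_4 in the frame of dryer between 0.02 and 0.03 m and value of joint start above 0.005 m), for 0.1 s.
At the end, for the whole second after the job is handed in: every mug present stands upside down (within 0.1 rad of vertical), still, on the dryer's deck with its centre at most 95 mm from the deck's centre along either side; the start button and the platform are up again (x of mug_1 in the frame of dryer between -0.095 and 0.095 m and y of mug_1 in the frame of dryer between -0.095 and 0.095 m and z of mug_1 in the frame of dryer between 0.02 and 0.03 m and angle between each of mug_1, mug_2, mug_3, mug_4's own z axis and vertical below 0.1 rad and linear speed of each of mug_1, mug_2, mug_3, mug_4 below 0.02 m/s and x of mug_2 in the frame of dryer between -0.095 and 0.095 m and y of mug_2 in the frame of dryer between -0.095 and 0.095 m and z of mug_2 in the frame of dryer between 0.02 and 0.03 m and x of mug_3 in the frame of dryer between -0.095 and 0.095 m and y of mug_3 in the frame of dryer between -0.095 and 0.095 m and z of mug_3 in the frame of dryer between 0.02 and 0.03 m and x of mug_4 in the frame of dryer between -0.095 and 0.095 m and y of mug_4 in the frame of dryer between -0.095 and 0.095 m and z of mug_4 in the frame of dryer between 0.02 and 0.03 m and value of joint start below 0.0015 m and value of joint platform below 0.003 m); the robot touches nothing.
It fails at once if the amber bottle, glass jar, spoon, brush, bowl or tin is moved more than 30 mm (distance of any of soap, sugar_jar, spoon, brush, bowl, tin from where it was at the start of the episode above 0.03 m).
Of mug_1, mug_2, mug_3, mug_4 only 3 to 4 are there at a start; the rules pass over those that are not, and their reading is None.
At some moment in a run one of mug_1, mug_2, mug_3 may be knocked a few centimetres aside while the robot is not near it.
Once in a run the grip may slacken for a moment while it holds something.
It also fails if it takes over 210 s, if anything falls off the work surface, if the arm or the gripper's body presses on something with over 40 N, if the wrist force passes 120 N, or if a joint passes its speed limit or range.

## Working session

There is one attempt and no reset: what is moved stays moved. The work goes in short steps, Python scripts to look and compute and a tool call to move; the robot and the scene stay as the last step left them, time stands still between calls to the robot, and variables do not carry over. Pictures are saved under pics/ and viewed, about 12 in all and at most 16, crops included, and the job is handed in when it is done.

Besides the shell and the picture viewer there is one more tool, called after ">>>" as name(argument=value, ...) on one line, values as JSON. step_arm: Moves the arm, as the interface text tells. Its arguments: {"type":"object","properties":{"plan":{"type":"string"},"grip_force":{"type":"number"}},"required":["plan"]}

```bash
ls; mkdir -p pics; cat > h.py <<'E'
import numpy as np, cv2
from rig import readout, cams, workorder, spotter, ctrl
def cam(n):
    i=cams.camera_info(n); f=192/np.tan(np.radians(i['vfov'])/2)
    R=cv2.Rodrigues(np.array(i['rvec'],float))[0]; t=np.array(i['tvec'],float)
    return f,i['cx'],i['cy'],R,t
def cloud(n,depth,c):
    f,cx,cy,R,t=c
    v,u=np.mgrid[:384,:512]
    P=np.stack([(u-cx)/f*depth,(v-cy)/f*depth,depth],-1)
    W=(P-t)@R   # R^T (P-t)
    W[depth<=0]=np.nan
    return W
def shot(n):
    c=cam(n); p,d=cams.capture(n); return p,d,cloud(n,d,c)
def save(p,name): cv2.imwrite('pics/'+name,np.ascontiguousarray(p[...,::-1]))
E
python3 - <<'E'
from h import *
s=readout.sense();print(s)
a=shot('scene');b=shot('top')
save(np.concatenate([cv2.resize(a[0],(400,300)),cv2.resize(b[0],(400,300))],1),'s0.png')
save(cv2.resize(b[0],(800,600)),'t0.png')
np.savez('t0.npz',p=b[0],W=b[2]);np.savez('s0.npz',p=a[0],W=a[2])
for n in ['mug_1','rinser','dryer','start_top']:
  for cm,sh in (('top',b),('scene',a)):
    for r in spotter.regions_of(cm,n):
        w=sh[2][r['pixels']];
        print(n,cm,round(r['conf'],2),np.round(r['extent']),np.round(np.nanmedian(w,0)),np.round(np.nanpercentile(w[:,2],[2,98])))
E
```

```text
pics
{'time_s': 0.0, 'joints': array([-1.46337319e+00,  3.13458314e-01,  1.49841295e+00, -1.50652167e-07,
        1.33100422e+00, -2.23412467e-01]), 'dq': array([ 0.00045111,  0.00057141, -0.00147748,  0.00049928, -0.00099234,
        0.00072921]), 'tau': array([ 1.08480916e-03, -4.12267721e+01, -2.59739631e+01, -1.95608436e-04,
        4.15503295e-03,  9.90211646e-06]), 'eef_pos': array([ 170.48958621, -496.25568088,  209.73992564]), 'ee_rot': array([-6.40339717e-04,  9.86349439e-01,  1.64664426e-01,  3.71046963e-05]), 'force': array([-0.08271131,  0.1557922 ,  0.53797709]), 'wrist_torque': array([0.05210664, 0.03634148, 0.04551647]), 'grip_width': 0.9993881905124083}
mug_1 top 0.8 [312. 138.  30.  27.] [ 716. -240.  108.] [  1. 117.]
mug_1 top 0.77 [288. 180.  28.  25.] [ 584. -159.  109.] [ -0. 118.]
mug_1 top 0.75 [368. 275.  30.  23.] [ 274. -422.  107.] [ -0. 117.]
mug_1 top 0.73 [336. 227.  31.  25.] [ 437. -318.   86.] [-2. 95.]
mug_1 top 0.22 [152. 213.  93. 103.] [474. 294.  26.] [17. 43.]
mug_1 top 0.22 [369. 210.  14.  56.] [ 530. -450.   11.] [-4. 25.]
mug_1 scene 0.97 [
[... 237 characters left out ...]
 -124.   55.] [-1. 84.]
mug_1 scene 0.51 [360. 227. 112. 115.] [499. 301.  25.] [ 8. 40.]
mug_1 scene 0.25 [270. 221.  25.  22.] [594.  20.  43.] [38. 48.]
rinser top 0.84 [234. 174.  37.  54.] [588.  15.  41.] [ 1. 54.]
rinser scene 0.79 [267. 226.  44.  50.] [608.  19.  42.] [ 8. 52.]
rinser scene 0.18 [217. 200.  36.  33.] [ 608. -151.   73.] [  0. 115.]
dryer top 0.63 [153. 213.  91. 105.] [474. 294.  26.] [14. 43.]
dryer scene 0.84 [361. 226. 116. 110.] [499. 301.  25.] [ 6. 40.]
start_top top 0.45 [159. 252.  12.   8.] [342. 254.  57.] [47. 66.]
start_top scene 0.67 [158. 163.  32.  39.] [ 494. -449.   13.] [-2. 24.]
start_top scene 0.48 [363. 183.   8.   4.] [349. 257.  56.] [52. 62.]
```

View pics/t0.png

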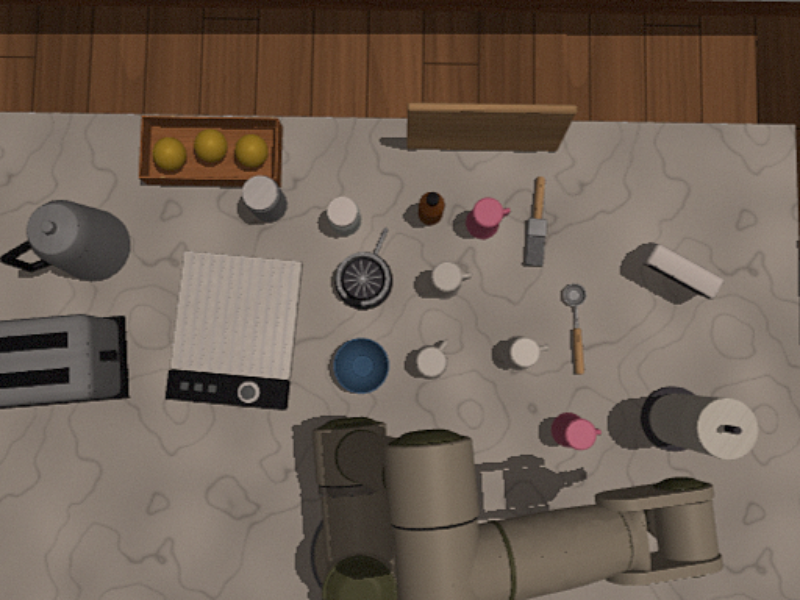

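View pics/s0.png

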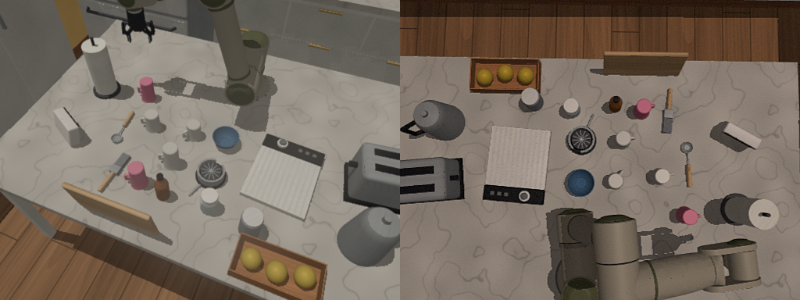

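Top view (800x600): the white mugs are at (447,278), (524,352) and (431,361). The pink look-alikes are at (487,217) and (575,432). The rinser is at (362,278) with its pipe to the upper right, so the notch is to the lower left. The dryer is at (235,320) and its button at (248,392). Next I'll measure heights and poses.

```bash
cat >> h.py <<'E'
def mug(W,c,r=75):
    """top-disc circle centre, height, handle angle for mug near c"""
    d=np.hypot(W[...,0]-c[0],W[...,1]-c[1]); m=(d<r)&np.isfinite(d)
    Q=W[m]; 
    hi=Q[np.hypot(*(Q[:,:2]-c).T)<45]; z=hi[:,2]; top=np.median(z[z>np.percentile(z,97)-6])
    T=hi[abs(z-top)<5]
    (x,y),rad=cv2.minEnclosingCircle(T[:,:2].astype(np.float32))
    c2=T[:,:2].mean(0)
    e=Q[:,:2]-c2; rr=np.hypot(*e.T)
    H=(rr>42)&(rr<62)&(Q[:,2]>20)&(Q[:,2]<68)
    a=np.arctan2(*(e[H].mean(0)[::-1])) if H.any() else np.nan
    return np.round([*c2,x,y,rad,top,len(T)],1),np.degrees(a).round(1),H.sum()
E
python3 - <<'E'
from h import *
for f in ('t0','s0'):
    W=np.load(f+'.npz')['W']
    for c in [(584,-155),(437,-318),(436,-124)]: print(f,c,mug(W,np.array(c)))
    # rinser: ring points z 46..54
    d=np.hypot(W[...,0]-592,W[...,1]-17)
    Q=W[(d<75)&(abs(W[...,2]-50)<5)]
    print('rinser',Q.mean(0),cv2.minEnclosingCircle(Q[:,:2].astype(np.float32)))
    c=np.array(cv2.minEnclosingCircle(Q[:,:2].astype(np.float32))[0])
    e=Q[:,:2]-c; k=np.hypot(*e.T)>46; a=np.degrees(np.arctan2(e[k,1],e[k,0])); print(np.histogram(a,36,(-180,180))[0])
    Pp=W[(d>66)&(d<110)&(W[...,2]>5)&(W[...,2]<35)]; print('pipe',len(Pp),Pp.mean(0) if len(Pp) else '')
    D=W[(abs(W[...,2]-25)<6)&(abs(W[...,0]-480)<200)&(abs(W[...,1]-295)<170)]
    print('deck',len(D),D.mean(0),cv2.minAreaRect(D[:,:2].astype(np.float32)))
    K=W[(abs(W[...,2]-36)<6)&(abs(W[...,0]-340)<60)&(abs(W[...,1]-300)<170)]
    print('cons',len(K),K.mean(0),cv2.minAreaRect(K[:,:2].astype(np.float32)))
    B=W[(W[...,2]>46)&(W[...,2]<75)&(abs(W[...,0]-340)<40)&(abs(W[...,1]-255)<40)]
    print('btn',len(B),B.mean(0),B[:,2].max(),B.min(0),B.max(0))
E
```

```text
t0 (584, -155) (array([ 589.7, -159.3,  589.9, -159.4,   31.5,  113.5,  244. ]), np.float64(-78.9), np.int64(15))
t0 (437, -318) (array([ 435.9, -324.3,  435.7, -324.3,   32.1,   90.1,  266. ]), np.float64(-76.1), np.int64(16))
t0 (436, -124) (array([ 418.1, -129.7,  414.2, -130.4,   31. ,   81. ,  207. ]), np.float64(-40.2), np.int64(11))
rinser [594.42396897  16.52006968  48.52970194] ((590.2099609375, 18.827301025390625), 58.21504592895508)
[6 5 6 4 6 6 6 8 7 1 4 6 7 7 6 6 7 6 7 7 7 4 6 7 6 8 5 6 4 5 7 6 0 0 0 0]
pipe 197 [612.73240458  14.37566382   8.42216516]
deck 5449 [502.53944718 293.3667955   25.18839501] ((476.6797180175781, 295.55560302734375), (261.5176086425781, 325.2122497558594), 85.39481353759766)
cons 1239 [348.57615873 308.88403789  35.1394283 ] ((358.86260986328125, 304.2655944824219), (259.4449462890625, 89.87039947509766), 86.38214874267578)
btn 117 [343.05485949 254.7466714   53.20656702] 68.19026860209354 [322.31687288 235.68864693  46.02077805] [365.29067636 275.95872819  68.1902686 ]
s0 (584, -155) (array([ 593.9, -156.2,  592.4, -157. ,   32.8,  112.2,  254
[... 279 characters left out ...]
20823247  18.86833903  48.55269765] ((592.0864868164062, 18.0269832611084), 59.513702392578125)
[ 9  7  9  8  9  7  7  6  8  5  7  7  7  7  9  7 10  9 10  8 11 11 10  9
  8  9  4  7  7  5  7  6  0  0  0  3]
pipe 77 [639.68260343   3.74144954   9.57780543]
deck 6031 [515.21305516 297.88739805  24.99578545] ((478.76611328125, 297.24920654296875), (260.2148132324219, 330.02740478515625), 85.6567611694336)
cons 1097 [353.43052026 316.03852701  34.77619906] ((354.06201171875, 306.97314453125), (259.2121887207031, 79.78067779541016), 86.47599029541016)
btn 84 [349.74033594 258.3551909   53.83374839] 62.34553575358904 [332.56441716 236.87475577  46.25744934] [368.66309452 278.32469831  62.34553575]
```

Each height matches one mug: mug_1 (80) at (417,-129) with its handle at -39°, mug_2 (90) at (437,-323) at -77°, and mug_4 (112) at (591,-158) at -78°. mug_3 is absent. The rinser is at (591,18) with its notch at about 158°. The dryer origin is about (510,294) with yaw about -4.5°.

```bash
cat >> h.py <<'E'
def to(x,y,z,yaw):
    s=readout.sense(); p=s['eef_pos']; q=s['ee_rot']; y0=2*np.arctan2(q[2],q[1])
    d=np.array([x,y,z])-p; c,n=np.cos(y0),np.sin(y0)
    tw=-(yaw-np.degrees(y0)); 
    print('shift cm',np.round([d[0]*c+d[1]*n, d[0]*n-d[1]*c, -d[2]],1)/10,'twist',round((tw+180)%360-180,1),'or other way; yaw0',round(np.degrees(y0),1))
E
python3 - <<'E'
from h import *
p=np.load('t0.npz')['p']; save(cv2.resize(p[125:290,200:420],(800,600),interpolation=cv2.INTER_CUBIC),'c0.png')
to(417,-129,210,-39)
E
```

```text
shift cm [ 3.525e+01 -2.675e+01  3.000e-02] twist 58.0 or other way; yaw0 19.0
```

View pics/c0.png

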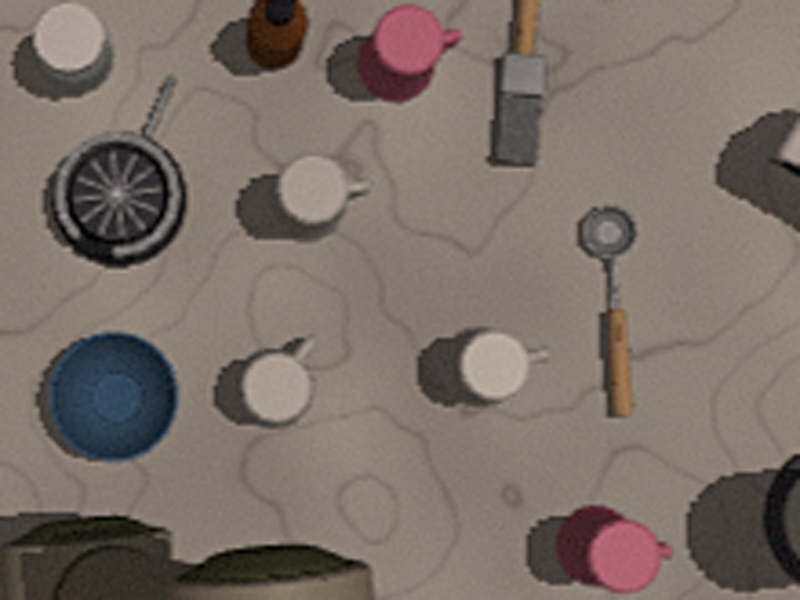

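The crop shows mug_1 at (277,388) with its handle up and to the right, mug_2 at (494,366) and mug_4 at (313,190). The notch is on the lower left of the rinser at about (95,250). Moving above mug_1.

>>> step_arm(plan="35.3 -26.8 0 58 100;35.3 -26.8 0 58 100;35.3 -26.8 0 58 100;35.3 -26.8 0 58 100;35.3 -26.8 0 58 100;35.3 -26.8 0 58 100;35.3 -26.8 0 58 100;35.3 -26.8 0 58 100;35.3 -26.8 0 58 100;35.3 -26.8 0 58 100", grip_force=70)

```text
time_s: 1.5
eef_pos: [418.4, -125.6, 210.5]
ee_rot: [-0.0, 0.943, -0.333, 0.0]
force: [0.3, 0.2, -0.3]
grip_width: 0.999
```

>>> step_arm(plan="0 0 0 0 100;0 0 0 0 100")

```text
time_s: 1.7
eef_pos: [417.3, -128.3, 210.3]
ee_rot: [0.0, 0.943, -0.334, -0.0]
force: [0.0, -0.5, 0.2]
grip_width: 0.997
```

```bash
python3 - <<'E'
from h import *
print(readout.sense()['eef_pos'])
a=shot('wrist'); save(a[0],'w1.png'); W=a[2]
print('wrist cam pos',-cam('wrist')[3].T@cam('wrist')[4])
print(mug(W,np.array((417,-129))))
b=shot('top'); print(mug(b[2],np.array((417,-129))))
to(417,-129,42,-39)
E
```

```text
[ 417.2846815  -128.34936171  210.27160422]
wrist cam pos [ 473.45492532 -173.4558916   373.30946524]
(array([ 432.3, -139.4,  429.2, -136.7,   30.4,  326.5, 4657. ]), np.float64(nan), np.int64(0))
(array([ 416.6, -130.1,  417.1, -129.1,   44.1,  527.8,  642. ]), np.float64(nan), np.int64(0))
shift cm [-1.000e-02 -2.000e-02  1.683e+01] twist -0.1 or other way; yaw0 -39.1
```

View pics/w1.png

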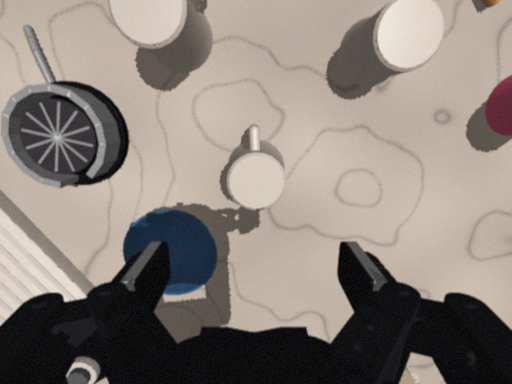

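The wrist view shows mug_1 at (256,180) with its handle pointing straight up, along tool x. The rinser is at (57,135), and its notch isn't clearly visible. I'll refit with the gripper masked out.

```bash
sed -i 's/m=(d<r)&np.isfinite(d)$/m=(d<r)\&(W[...,2]<130)/' h.py; sed -i 's/    c2=T\[:,:2\].mean(0)/    c2=(T[:,:2].mean(0)+np.array([x,y]))\/2/' h.py
cat >> h.py <<'E'
def rinser(W,c=(591,18)):
    e=W[...,:2]-np.array(c); d=np.hypot(e[...,0],e[...,1])
    m=(d<64)&(abs(W[...,2]-50)<4); Q=W[m][:,:2].astype(np.float32)
    cc=np.array(cv2.minEnclosingCircle(Q)[0]); e=Q-cc; r=np.hypot(*e.T)
    k=(r>46)&(r<60); a=np.degrees(np.arctan2(e[k,1],e[k,0]))%360
    h=np.histogram(a,72,(0,360))[0]
    print('rinser',cc,len(Q),h[20:45])
E
python3 - <<'E'
from h import *
a=shot('wrist');W=a[2]
for c in [(591,-158),(437,-323),(417,-129)]: print(mug(W,np.array(c)))
rinser(W)
E
```

```text
(array([ 586.1, -154.1,  590.5, -157. ,   31.9,  111.1, 3129. ]), np.float64(-76.5), np.int64(47))
(array([ 437.9, -322.2,  437.6, -323.2,   32.7,   89.2, 4220. ]), np.float64(nan), np.int64(0))
(array([ 415.9, -129.7,  415.4, -129.1,   32.2,   79.2, 2695. ]), np.float64(-36.4), np.int64(158))
rinser [591.66955566  19.68654823] 2374 [33 33 32 30 31 26 34 32  1  0  0  0  0  0  0 11 31 30 30 30 32 35 33 36
 36]
```

>>> step_arm(plan="0 0 5 0 100;0 0 10 0 100;0 0 14 0 100;0 0 16.8 0 100;0 0 16.8 0 100;0 0 16.8 0 0;0 0 16.8 0 0;0 0 16.8 0 0;0 0 16.8 0 0;0 0 16.8 0 0")

```text
time_s: 2.85
eef_pos: [418.3, -129.4, 44.7]
ee_rot: [0.001, 0.942, -0.334, 0.002]
force: [-4.4, -1.2, 7.8]
grip_width: 0.716
```

>>> step_arm(plan="0 0 0 0 0;0 0 0 0 0;0 0 0 0 0;0 0 -3 0 0;0 0 -6 0 0;0 0 -10 0 0;0 0 -14 0 0;0 0 -14 0 0")

```text
time_s: 3.65
eef_pos: [419.4, -129.8, 188.4]
ee_rot: [0.001, 0.942, -0.334, 0.006]
force: [-0.1, -0.8, -3.5]
grip_width: 0.711
```

```bash
python3 - <<'E'
from h import *
to(591.5,19,190,156.5)
a=shot('scene'); save(cv2.resize(a[0][100:292,120:376],(800,600)),'s2.png'); np.save('s2.npy',a[2])
E
```

```text
shift cm [  3.99 -22.4   -0.16] twist 164.5 or other way; yaw0 -39.0
```

View pics/s2.png

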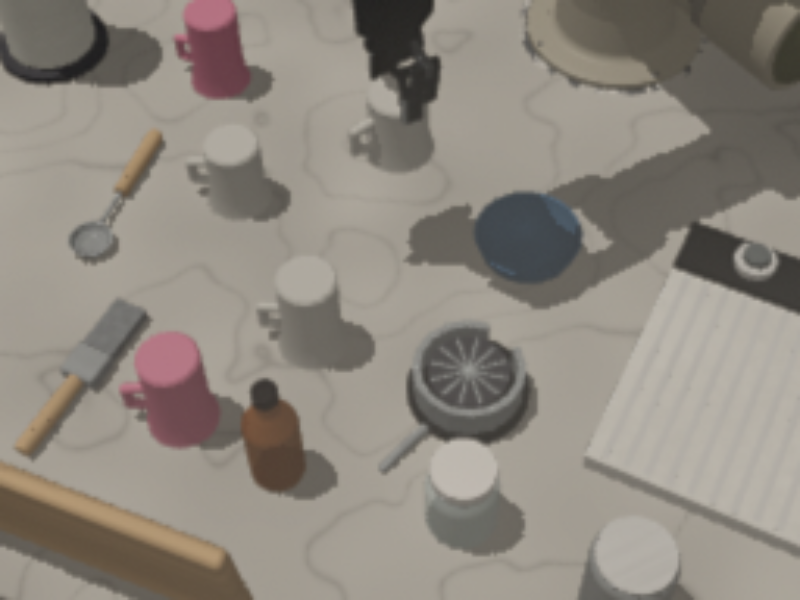

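Mug_1 is held, lifted and upright; in the crop the notch is at (500,335). I'll carry it to the rinser, turning the long way round with a negative twist of 195°.

>>> step_arm(plan="4 -22.4 0 -85 0;4 -22.4 0 -85 0;4 -22.4 0 -85 0;4 -22.4 0 -85 0;4 -22.4 0 -85 0;4 -22.4 0 -85 0;4 -22.4 0 -85 0;4 -22.4 0 -85 0;4 -22.4 0 -85 0;4 -22.4 0 -85 0")

```text
time_s: 4.7
eef_pos: [588.9, 20.4, 181.2]
ee_rot: [-0.001, 0.92, 0.393, -0.001]
force: [-0.2, -0.8, -2.1]
grip_width: 0.717
```

>>> step_arm(plan="0 0 0 -85 0;0 0 0 -85 0;0 0 0 -85 0;0 0 0 -85 0;0 0 0 -85 0;0 0 0 -85 0;0 0 0 -85 0;0 0 0 -85 0;0 0 0 -85 0;0 0 0 -85 0")

```text
time_s: 5.7
eef_pos: [588.9, 20.3, 181.3]
ee_rot: [-0.001, 0.412, 0.911, -0.0]
force: [-0.4, -0.7, -2.2]
grip_width: 0.715
```

>>> step_arm(plan="0 0 0 -25.5 0;0 0 0 -25.5 0;0 0 0 -25.5 0;0 0 0 -25.5 0;0 0 0 -25.5 0;0 0 0 -25.5 0")

```text
time_s: 6.3
eef_pos: [589.3, 20.3, 182.0]
ee_rot: [-0.0, 0.205, 0.979, -0.0]
force: [-0.1, -0.6, -2.6]
grip_width: 0.716
```

```bash
cat >> h.py <<'E'
def held(W,p):
    # points of thing near tcp: white mug lateral extents at heights
    d=np.hypot(W[...,0]-p[0],W[...,1]-p[1]); m=(d<75)&(W[...,2]>60)&(W[...,2]<p[2]+60)
    return W[m]
E
python3 - <<'E'
from h import *
s=readout.sense(); print(s['eef_pos'],s['grip_width'],s['force'])
to(591.5,19,90,156.5)
a=shot('wrist'); b=shot('scene')
save(np.concatenate([cv2.resize(a[0],(400,300)),cv2.resize(b[0][100:292,180:436],(400,300))],1),'w3.png')
E
```

```text
[589.31116114  20.31913405 181.99026288] 0.7155447682340436 [-0.07811415 -0.5759932  -2.58748804]
shift cm [-0.25 -0.03  9.2 ] twist -0.2 or other way; yaw0 156.3
```

View pics/w3.png

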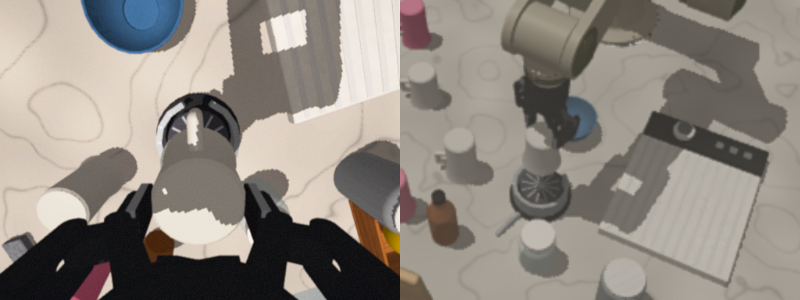

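The wrist view shows mug_1 still held over the collar with its handle pointing up towards the notch. I'll measure the mug's pose in hand.

```bash
cat >> h.py <<'E'
def inhand(W,p):
    e=W[...,:2]-p[:2]; d=np.hypot(e[...,0],e[...,1])
    s=readout.sense(); q=s['ee_rot']; y0=2*np.arctan2(q[2],q[1]); c,n=np.cos(y0),np.sin(y0)
    tx=e[...,0]*c+e[...,1]*n; ty=e[...,0]*n-e[...,1]*c; z=W[...,2]-p[2]
    m=(d<60)&(abs(ty)<27)&(z<75)&(z>-75)
    zz=z[m&(d<25)]; top=np.median(zz[zz>np.percentile(zz,90)-4])
    T=m&(abs(z-top)<5)&(d<45)
    A=np.c_[tx[T],ty[T],np.ones(T.sum())]; pl=np.linalg.lstsq(A,z[T],rcond=None)[0]
    print('top rel tcp',top.round(1),'tx range',np.percentile(tx[T],[1,99]).round(1),'tilt deg x,y',np.degrees(pl[:2]).round(1))
    H=m&(tx>40)&(z<top-15); print('handle ty mean',ty[H].mean().round(1),'tx',np.percentile(tx[H],[50,98]).round(0),H.sum())
E
python3 - <<'E'
from h import *
p=readout.sense()['eef_pos']; a=shot('wrist'); inhand(a[2],p); rinser(a[2])
E
```

```text
top rel tcp 34.5 tx range [-31.1  27.1] tilt deg x,y [-1.  0.]
handle ty mean -1.5 tx [48. 54.] 615
rinser [590.80999756  20.02858925] 1234 [33 37 34 38 36 37 37 23  0  0  0  0  0  0  0 18 38 37 33 37 36 35 34 36
 35]
```

>>> step_arm(plan="0 0 4 0 0;0 0 7 0 0;0 0 8.5 0 0;0 0 9.2 0 0;0 0 9.8 0 0;0 0 10.4 0 0;0 0 11 0 0;0 0 11.4 0 0;0 0 11.4 0 0")

```text
time_s: 7.35
eef_pos: [590.2, 20.2, 70.0]
ee_rot: [0.001, 0.204, 0.979, -0.0]
force: [-4.0, -0.1, 8.4]
grip_width: 0.714
```

>>> step_arm(plan="0 0 0.2 0 0;0 0 0.2 0 0")

```text
time_s: 7.55
eef_pos: [590.5, 20.2, 69.6]
ee_rot: [0.002, 0.204, 0.979, -0.0]
force: [-7.7, 0.8, 20.7]
grip_width: 0.715
```

The force is well past 10.5 N and the rim is at about 25, so the platform is at its stop. Holding for about a second, then lifting. The wrist camera will check how the mug sits in the grip.

>>> step_arm(plan="0 0 0 0 0;0 0 0 0 0;0 0 0 0 0;0 0 0 0 0;0 0 0 0 0;0 0 0 0 0;0 0 0 0 0;0 0 0 0 0;0 0 0 0 0;0 0 0 0 0")

```text
time_s: 8.55
eef_pos: [590.5, 20.1, 69.6]
ee_rot: [0.002, 0.204, 0.979, -0.0]
force: [-7.9, 0.6, 19.2]
grip_width: 0.715
```

>>> step_arm(plan="0 0 -1.5 0 0;0 0 -4 0 0;0 0 -8 0 0;0 0 -12 0 0;0 0 -12 0 0;0 0 -12 0 0")

```text
time_s: 9.15
eef_pos: [589.7, 20.4, 186.7]
ee_rot: [0.001, 0.204, 0.979, 0.0]
force: [-0.4, 0.3, -3.4]
grip_width: 0.713
```

```bash
python3 - <<'E'
from h import *
p=readout.sense()['eef_pos']; a=shot('wrist'); inhand(a[2],p); rinser(a[2])
to(455,298,p[2],156.5)
to(569,344.5,p[2],156.5)
E
```

```text
top rel tcp 34.5 tx range [-30.9  27.1] tilt deg x,y [-1.1  0. ]
handle ty mean -1.6 tx [48. 54.] 619
rinser [591.26251221  20.05476379] 1194 [33 36 34 36 36 35 34 27  0  0  0  0  0  0  0 18 36 37 33 34 35 35 35 32
 34]
shift cm [23.39 20.08 -0.13] twist -0.1 or other way; yaw0 156.4
shift cm [14.8  28.9  -0.13] twist -0.1 or other way; yaw0 156.4
```

>>> step_arm(plan="14.8 28.9 0 0 0;14.8 28.9 0 0 0;14.8 28.9 0 0 0;14.8 28.9 0 0 0;14.8 28.9 0 0 0;14.8 28.9 0 0 0;14.8 28.9 0 0 0;14.8 28.9 0 0 0;14.8 28.9 0 0 0;14.8 28.9 0 0 0")

```text
time_s: 10.2
eef_pos: [569.4, 343.2, 185.4]
ee_rot: [-0.001, 0.205, 0.979, -0.001]
force: [0.6, 0.2, -1.8]
grip_width: 0.716
```

```bash
python3 - <<'E'
from h import *
p=readout.sense()['eef_pos']; a=shot('wrist'); inhand(a[2],p); W=a[2]
D=W[(abs(W[...,2]-25)<6)&(abs(W[...,0]-540)<90)&(W[...,1]>180)&(W[...,1]<420)]
print(p,np.median(D,0),len(D))
to(569,344.5,70.5,156.5)
E
```

```text
top rel tcp 34.5 tx range [-31.1  27. ] tilt deg x,y [-0.9 -0.1]
handle ty mean -1.6 tx [48. 54.] 616
[569.38072926 343.236571   185.35750852] [512.59057532 298.77101959  24.52952507] 25815
shift cm [ 0.1   0.1  11.53] twist -0.1 or other way; yaw0 156.4
```

>>> step_arm(plan="0 0 5 0 0;0 0 9 0 0;0 0 10.6 0 0;0 0 11.2 0 0;0 0 11.4 0 0;0 0 11.4 0 0")

```text
time_s: 10.85
eef_pos: [570.0, 344.3, 73.6]
ee_rot: [0.001, 0.204, 0.979, 0.001]
force: [0.7, 0.2, -1.9]
grip_width: 0.711
```

>>> step_arm(plan="0 0 0 0 80;0 0 0 0 100;0 0 0 0 100;0 0 0 0 100;0 0 0 0 100;0 0 -2 0 100;0 0 -6 0 100;0 0 -11 0 100;0 0 -14 0 100")

```text
time_s: 11.75
eef_pos: [569.8, 344.7, 216.6]
ee_rot: [0.002, 0.204, 0.979, 0.001]
force: [0.0, 0.3, 0.6]
grip_width: 0.999
```

```bash
python3 - <<'E'
from h import *
a=shot('wrist');b=shot('scene');t=shot('top')
for n,W in (('w',a[2]),('s',b[2]),('t',t[2])):
    for c in [(569,344),(591,-158),(437,-323)]:
        try: print(n,mug(W,np.array(c)))
        except Exception as e: print(n,c,'x')
to(437,-323,210,103)
E
```

```text
w (array([ 573.1,  344.1,  574. ,  343.8,   32.2,  104.2, 3013. ]), np.float64(156.5), np.int64(3023))
w (591, -158) x
w (437, -323) x
s (array([576.6, 342.9, 576.4, 343.1,  32.6, 104.6, 333. ]), np.float64(-4.3), np.int64(501))
s (array([ 593.5, -156.7,  593. , -157.1,   33.4,  112. ,  255. ]), np.float64(-76.6), np.int64(34))
s (array([ 440.6, -321.9,  440.4, -322.5,   32.1,   90.8,  183. ]), np.float64(-77.3), np.int64(32))
t (array([573.3, 336.6, 572.3, 340.5,  31.6, 105.9, 127. ]), np.float64(-89.9), np.int64(371))
t (array([ 590.3, -159.1,  590.1, -158.9,   31.7,  113.2,  239. ]), np.float64(-79.6), np.int64(17))
t (array([ 436.4, -324.2,  436.4, -324.4,   31.8,   90.7,  239. ]), np.float64(-77.5), np.int64(14))
shift cm [-14.49 -66.52   0.45] twist 53.5 or other way; yaw0 156.5
```

Mug_1 stands on the deck with its top at 104.5. Next is mug_2, which hasn't moved.

>>> step_arm(plan="-14.5 -66.5 0 53.5 100;-14.5 -66.5 0 53.5 100;-14.5 -66.5 0 53.5 100;-14.5 -66.5 0 53.5 100;-14.5 -66.5 0 53.5 100;-14.5 -66.5 0 53.5 100;-14.5 -66.5 0 53.5 100;-14.5 -66.5 0 53.5 100;-14.5 -66.5 0 53.5 100;-14.5 -66.5 0 53.5 100")

```text
time_s: 12.9
eef_pos: [470.5, -147.5, 211.1]
ee_rot: [-0.001, 0.623, 0.782, -0.0]
force: [0.9, 0.1, -0.2]
grip_width: 1.0
```

```bash
python3 - <<'E'
from h import *
to(437,-323,210,103)
E
```

```text
shift cm [-16.35  -7.2    0.11] twist -0.0 or other way; yaw0 103.0
```

>>> step_arm(plan="-16.3 -7.2 0 0 100;-16.3 -7.2 0 0 100;-16.3 -7.2 0 0 100;-16.3 -7.2 0 0 100;-16.3 -7.2 0 0 100;-16.3 -7.2 0 0 100")

```text
time_s: 13.5
eef_pos: [437.7, -320.6, 211.0]
ee_rot: [-0.001, 0.623, 0.782, 0.0]
force: [0.5, -0.4, -0.6]
grip_width: 0.996
```

```bash
python3 - <<'E'
from h import *
s=readout.sense(); print(s['eef_pos'])
a=shot('wrist'); print(mug(a[2],np.array((437,-323)))); save(a[0],'w4.png')
to(437,-323,52,103)
E
```

```text
[ 437.71908255 -320.57021515  211.0401821 ]
(array([ 437.8, -321.9,  438. , -322.6,   32. ,   89.2, 2845. ]), np.float64(-77.0), np.int64(91))
shift cm [-0.27 -0.17 15.94] twist -0.0 or other way; yaw0 103.0
```

View pics/w4.png

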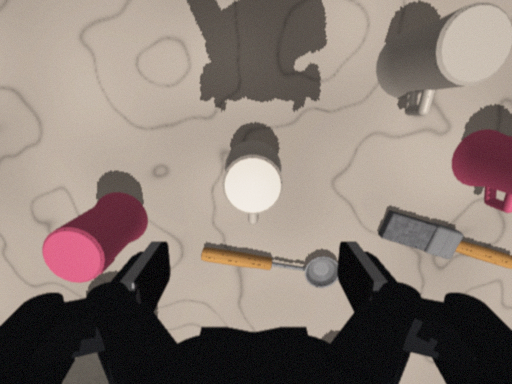

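Mug_2 is at (253,184), white, with its handle pointing down (-77°). The spoon is clear of it and the pink mug is off to the left at (75,250). Grasping.

>>> step_arm(plan="-0.2 -0.1 5 0 100;-0.2 -0.1 10 0 100;-0.2 -0.1 14 0 100;-0.2 -0.1 16 0 100;-0.2 -0.1 16 0 100;-0.2 -0.1 16 0 0;-0.2 -0.1 16 0 0;-0.2 -0.1 16 0 0;-0.2 -0.1 16 0 0;-0.2 -0.1 16 0 0")

```text
time_s: 14.55
eef_pos: [438.5, -323.7, 54.7]
ee_rot: [0.002, 0.623, 0.782, -0.0]
force: [-2.1, 1.3, 5.8]
grip_width: 0.719
```

>>> step_arm(plan="0 0 0 0 0;0 0 0 0 0;0 0 0 0 0;0 0 -3 0 0;0 0 -6 0 0;0 0 -10 0 0;0 0 -14 0 0;0 0 -14 0 0;0 0 -14 0 0")

```text
time_s: 15.45
eef_pos: [437.8, -323.1, 193.5]
ee_rot: [0.001, 0.623, 0.782, -0.0]
force: [-0.4, 0.1, -3.9]
grip_width: 0.718
```

```bash
python3 - <<'E'
from h import *
s=readout.sense(); print(s['eef_pos'])
to(591,19.7,s['eef_pos'][2],-22)
E
```

```text
[ 437.80093523 -323.06153115  193.51177435]
shift cm [29.96 22.62 -0.  ] twist 125.0 or other way; yaw0 103.0
```

>>> step_arm(plan="30 22.6 -1 80 0;30 22.6 -1 80 0;30 22.6 -1 80 0;30 22.6 -1 80 0;30 22.6 -1 80 0;30 22.6 -1 80 0;30 22.6 -1 80 0;30 22.6 -1 80 0;30 22.6 -1 80 0;30 22.6 -1 80 0")

```text
time_s: 16.45
eef_pos: [590.4, 22.4, 200.7]
ee_rot: [-0.001, 0.98, 0.2, -0.001]
force: [0.8, -0.5, -2.3]
grip_width: 0.714
```

>>> step_arm(plan="0 0 0 45 0;0 0 0 45 0;0 0 0 45 0;0 0 0 45 0;0 0 0 45 0;0 0 0 45 0;0 0 0 45 0")

```text
time_s: 17.15
eef_pos: [590.0, 20.1, 201.0]
ee_rot: [0.0, 0.982, -0.189, -0.001]
force: [-0.0, 0.2, -1.9]
grip_width: 0.71
```

```bash
cat >> h.py <<'E'
def inhand2(W,p):
    """handle towards -tool x: same but back side visible only partly"""
    s=readout.sense(); q=s['ee_rot']; y0=2*np.arctan2(q[2],q[1]); c,n=np.cos(y0),np.sin(y0)
    e=W[...,:2]-p[:2]; tx=e[...,0]*c+e[...,1]*n; ty=e[...,0]*n-e[...,1]*c; z=W[...,2]-p[2]
    H=(abs(ty)<14)&(tx<-38)&(tx>-65)&(z<20)&(z>-50)
    print('back handle',H.sum(),ty[H].mean() if H.any() else '',z[H].mean() if H.any() else '')
E
python3 - <<'E'
from h import *
p=readout.sense()['eef_pos']; a=shot('wrist'); inhand(a[2],p); inhand2(a[2],p)
b=shot('scene')
print(p); to(591,19.7,p[2],-22)
save(np.concatenate([cv2.resize(a[0],(400,300)),cv2.resize(b[0][100:292,180:436],(400,300))],1),'w5.png')
E
```

```text
top rel tcp 34.9 tx range [-26.5  31.6] tilt deg x,y [-0.8 -0.7]h.py:54: RuntimeWarning: Mean of empty slice.
  H=m&(tx>40)&(z<top-15); print('handle ty mean',ty[H].mean().round(1),'tx',np.percentile(tx[H],[50,98]).round(0),H.sum())
  ret = ret.dtype.type(ret / rcount)
Traceback (most recent call last):
  File "h.py", line 54, in inhand
    H=m&(tx>40)&(z<top-15); print('handle ty mean',ty[H].mean().round(1),'tx',np.percentile(tx[H],[50,98]).round(0),H.sum())
                                                                              ~~~~~~~~~~~~~^^^^^^^^^^^^^^^
IndexError: index -1 is out of bounds for axis 0 with size 0
```

>>> step_arm(plan="-0.1 0 5 0 0;-0.1 0 8.5 0 0;-0.1 0 9.7 0 0;-0.1 0 10.3 0 0;-0.1 0 10.9 0 0;-0.1 0 11.5 0 0;-0.1 0 12 0 0;-0.1 0 12.3 0 0;-0.1 0 12.3 0 0")

```text
time_s: 18.1
eef_pos: [590.6, 20.1, 81.1]
ee_rot: [0.0, 0.982, -0.189, 0.002]
force: [-2.4, -0.8, 8.6]
grip_width: 0.709
```

>>> step_arm(plan="0 0 0.2 0 0;0 0 0.2 0 0;0 0 0.2 0 0")

```text
time_s: 18.4
eef_pos: [590.8, 20.0, 79.7]
ee_rot: [0.0, 0.982, -0.189, 0.002]
force: [-2.3, 1.1, 8.3]
grip_width: 0.712
```

The force has only just reached the spring's stop value, so I'll push a little further.

>>> step_arm(plan="0 0 0.2 0 0;0 0 0.3 0 0;0 0 0.3 0 0")

```text
time_s: 18.7
eef_pos: [591.5, 20.0, 79.4]
ee_rot: [0.0, 0.982, -0.189, 0.003]
force: [-9.8, 2.4, 27.2]
grip_width: 0.714
```

>>> step_arm(plan="0 0 0 0 0;0 0 0 0 0;0 0 0 0 0;0 0 0 0 0;0 0 0 0 0;0 0 0 0 0;0 0 0 0 0;0 0 0 0 0;0 0 0 0 0;0 0 0 0 0")

```text
time_s: 19.7
eef_pos: [591.5, 20.0, 79.4]
ee_rot: [0.0, 0.982, -0.189, 0.003]
force: [-9.5, 2.1, 27.8]
grip_width: 0.716
```

Firm contact with the rim at about 24–25, so it is at the stop. Lifting and carrying to the deck.

>>> step_arm(plan="0 0 -1.5 0 0;0 0 -4 0 0;0 0 -8 0 0;0 0 -12 0 0;0 0 -12 0 0")

```text
time_s: 20.2
eef_pos: [592.3, 20.0, 201.0]
ee_rot: [-0.0, 0.982, -0.189, 0.006]
force: [0.2, 0.7, -2.3]
grip_width: 0.716
```

```bash
sed -i "s/    H=m&(tx>40).*/    H=m\&(tx>40)\&(z<top-15); print('handle',H.sum(),ty[H].mean() if H.any() else '')/" h.py; python3 - <<'E'
from h import *
p=readout.sense()['eef_pos']; a=shot('wrist'); inhand(a[2],p)
b=shot('scene');print(mug(b[2],np.array((575,344))),mug(b[2],np.array((591,-157))))
to(560.5,233,p[2],-22)
E
```

```text
top rel tcp 34.9 tx range [-27.   31.2] tilt deg x,y [ 0.1 -0.8]
handle 0 
(array([576.1, 342.7, 575.4, 342.7,  33.4, 104.8, 331. ]), np.float64(-3.9), np.int64(497)) (array([ 593.2, -156.5,  592.4, -156.7,   32.7,  112.2,  261. ]), np.float64(-76.8), np.int64(36))
shift cm [-10.65 -18.66  -0.59] twist 0.2 or other way; yaw0 -21.8
```

>>> step_arm(plan="-10.7 -18.7 0 0 0;-10.7 -18.7 0 0 0;-10.7 -18.7 0 0 0;-10.7 -18.7 0 0 0;-10.7 -18.7 0 0 0;-10.7 -18.7 0 0 0;-10.7 -18.7 0 0 0")

```text
time_s: 21.0
eef_pos: [559.8, 232.8, 193.3]
ee_rot: [0.001, 0.982, -0.189, -0.001]
force: [0.0, -0.1, -2.3]
grip_width: 0.711
```

>>> step_arm(plan="0 0 5 0 0;0 0 9 0 0;0 0 11 0 0;0 0 11.7 0 0;0 0 11.8 0 0;0 0 11.8 0 0")

```text
time_s: 21.6
eef_pos: [561.1, 232.7, 79.0]
ee_rot: [-0.001, 0.982, -0.19, 0.001]
force: [-7.0, 1.7, 16.0]
grip_width: 0.714
```

On the deck with light contact; releasing.

>>> step_arm(plan="0 0 -0.1 0 80;0 0 -0.1 0 100;0 0 -0.1 0 100;0 0 -0.1 0 100;0 0 -0.1 0 100;0 0 -2 0 100;0 0 -6 0 100;0 0 -11 0 100;0 0 -14 0 100")

```text
time_s: 22.5
eef_pos: [560.5, 233.8, 220.1]
ee_rot: [-0.001, 0.982, -0.189, 0.002]
force: [0.4, -0.5, -0.4]
grip_width: 0.998
```

```bash
python3 - <<'E'
from h import *
a=shot('wrist');b=shot('scene')
for n,W in (('w',a[2]),('s',b[2])):
    for c in [(573,344),(562,233),(591,-158)]:
        try: print(n,mug(W,np.array(c)))
        except Exception as e: print(n,c,'x')
to(591,-158,215,103)
E
```

```text
w (array([ 575.1,  342.2,  574.5,  343.1,   32.1,  104.2, 2770. ]), np.float64(-61.3), np.int64(2791))
w (array([ 563. ,  230.7,  562.3,  231. ,   32. ,  114.2, 3196. ]), np.float64(-20.3), np.int64(2999))
w (array([ 599.7, -114.8,  599.5, -114.8,    8.9,   -1.8,    5. ]), np.float64(nan), np.int64(0))
s (array([575.9, 342.1, 575.1, 341.7,  34.1, 104.8, 326. ]), np.float64(-3.5), np.int64(485))
s (array([563.9, 230.8, 563.7, 230.8,  32.1, 114.9, 308. ]), np.float64(4.9), np.int64(444))
s (array([ 593. , -156.5,  592.5, -156.4,   32.2,  112. ,  253. ]), np.float64(-76.5), np.int64(37))
shift cm [17.31 35.3   0.61] twist -124.8 or other way; yaw0 -21.8
```

>>> step_arm(plan="17.3 35.3 0 -85 100;17.3 35.3 0 -85 100;17.3 35.3 0 -85 100;17.3 35.3 0 -85 100;17.3 35.3 0 -85 100;17.3 35.3 0 -85 100;17.3 35.3 0 -85 100;17.3 35.3 0 -85 100;17.3 35.3 0 -85 100;17.3 35.3 0 -85 100")

```text
time_s: 23.6
eef_pos: [588.7, -161.2, 214.5]
ee_rot: [-0.001, 0.865, 0.501, -0.001]
force: [0.2, 0.7, -0.0]
grip_width: 0.999
```

>>> step_arm(plan="0 0 0 -39.8 100;0 0 0 -39.8 100;0 0 0 -39.8 100;0 0 0 -39.8 100;0 0 0 -39.8 100;0 0 0 -39.8 100")

```text
time_s: 24.2
eef_pos: [589.0, -158.3, 215.1]
ee_rot: [-0.001, 0.644, 0.765, -0.0]
force: [0.6, -0.6, 0.1]
grip_width: 1.0
```

```bash
python3 - <<'E'
from h import *
s=readout.sense(); print(s['eef_pos'])
a=shot('wrist'); m=mug(a[2],np.array((591,-158))); print(m); save(a[0],'w6.png')
to(591,-157.5,72,103)
E
```

```text
[ 588.96919307 -158.31380498  215.11632384]
(array([ 591.6, -156.4,  591.8, -157.2,   32.1,  111.2, 3223. ]), np.float64(-77.9), np.int64(21))
shift cm [ 0.05  0.21 14.33] twist -3.3 or other way; yaw0 99.7
```

View pics/w6.png

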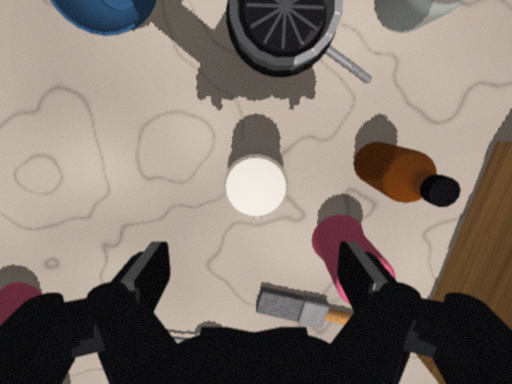

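Mug_4 is at (256,186), white. The soap (400,175) is about 150 mm away and the pink mug (350,245) is also clear of the fingers. Grasping.

>>> step_arm(plan="0 0.2 5 -3 100;0 0.2 9 -3 100;0 0.2 12 -3 100;0 0.2 14.3 -3 100;0 0.2 14.3 -3 100;0 0.2 14.3 -3 0;0 0.2 14.3 -3 0;0 0.2 14.3 -3 0;0 0.2 14.3 -3 0;0 0.2 14.3 -3 0")

```text
time_s: 25.25
eef_pos: [592.2, -158.7, 75.6]
ee_rot: [0.002, 0.624, 0.781, 0.0]
force: [-1.3, -0.1, 6.4]
grip_width: 0.716
```

>>> step_arm(plan="0 0 0 0 0;0 0 0 0 0;0 0 0 0 0;0 0 -3 0 0;0 0 -6 0 0;0 0 -10 0 0;0 0 -14 0 0;0 0 -14 0 0;0 0 -14 0 0")

```text
time_s: 26.15
eef_pos: [591.3, -158.0, 214.1]
ee_rot: [0.001, 0.624, 0.781, 0.0]
force: [-0.4, 0.3, -2.1]
grip_width: 0.71
```

```bash
python3 - <<'E'
from h import *
s=readout.sense(); print(s['eef_pos'])
to(591,19.7,s['eef_pos'][2],-22.5)
E
```

```text
[ 591.32987255 -158.01607745  214.05099662]
shift cm [17.34  3.9  -0.  ] twist 125.3 or other way; yaw0 102.8
```

>>> step_arm(plan="17.3 3.9 0 80 0;17.3 3.9 0 80 0;17.3 3.9 0 80 0;17.3 3.9 0 80 0;17.3 3.9 0 80 0;17.3 3.9 0 80 0;17.3 3.9 0 80 0;17.3 3.9 0 80 0;17.3 3.9 0 80 0;17.3 3.9 0 80 0")

```text
time_s: 27.15
eef_pos: [590.3, 19.4, 211.5]
ee_rot: [-0.001, 0.981, 0.195, -0.001]
force: [0.2, 0.1, -2.5]
grip_width: 0.716
```

>>> step_arm(plan="0 0 0 45 0;0 0 0 45 0;0 0 0 45 0;0 0 0 45 0;0 0 0 45 0;0 0 0 45 0;0 0 0 45 0")

```text
time_s: 27.85
eef_pos: [590.4, 19.4, 211.8]
ee_rot: [0.0, 0.981, -0.193, -0.001]
force: [-0.9, 0.3, -1.7]
grip_width: 0.714
```

```bash
python3 - <<'E'
from h import *
p=readout.sense()['eef_pos']; a=shot('wrist'); inhand(a[2],p); print(p); to(591,20,p[2],-22)
b=shot('scene')
save(np.concatenate([cv2.resize(a[0],(400,300)),cv2.resize(b[0][100:292,180:436],(400,300))],1),'w7.png')
for c in [(575,343),(563,231)]: print(mug(b[2],np.array(c)))
E
```

```text
top rel tcp 36.0 tx range [-25.7  32.5] tilt deg x,y [-0.8 -0.5]
handle 0 
[590.38371951  19.3898841  211.78777367]
shift cm [ 0.03 -0.08  0.02] twist -0.2 or other way; yaw0 -22.2
(array([575.2, 342.9, 574.2, 343. ,  32.8, 104.6, 330. ]), np.float64(-0.6), np.int64(486))
(array([563.6, 230.8, 562.8, 230.8,  32.6, 114.8, 305. ]), np.float64(4.2), np.int64(442))
```

View pics/w7.png

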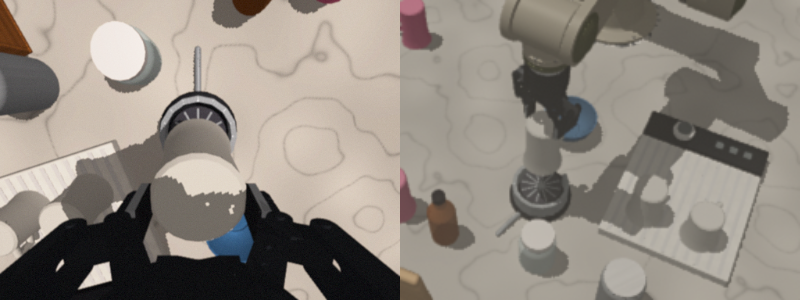

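The wrist view shows mug_4 over the platform with the pipe directly opposite (up), so the handle (hidden below) faces the notch. Mugs 1 and 2 stand on the deck. Pressing.

>>> step_arm(plan="-0.2 0 4 0 0;-0.2 0 7.5 0 0;-0.2 0 8.8 0 0;-0.2 0 9.4 0 0;-0.2 0 10 0 0;-0.2 0 10.6 0 0;-0.2 0 11.1 0 0;-0.2 0 11.4 0 0;-0.2 0 11.4 0 0")

```text
time_s: 28.85
eef_pos: [589.9, 19.9, 101.2]
ee_rot: [0.0, 0.981, -0.193, 0.001]
force: [-3.6, 0.5, 8.7]
grip_width: 0.711
```

>>> step_arm(plan="0 0 0.2 0 0;0 0 0.3 0 0;0 0 0.3 0 0")

```text
time_s: 29.15
eef_pos: [590.6, 19.7, 100.6]
ee_rot: [0.0, 0.981, -0.192, 0.003]
force: [-8.6, 0.2, 20.7]
grip_width: 0.714
```

>>> step_arm(plan="0 0 0 0 0;0 0 0 0 0;0 0 0 0 0;0 0 0 0 0;0 0 0 0 0;0 0 0 0 0;0 0 0 0 0;0 0 0 0 0;0 0 0 0 0;0 0 0 0 0")

```text
time_s: 30.15
eef_pos: [590.6, 19.7, 100.6]
ee_rot: [0.0, 0.981, -0.192, 0.003]
force: [-8.0, 0.8, 21.1]
grip_width: 0.718
```

>>> step_arm(plan="0 0 -1.5 0 0;0 0 -4 0 0;0 0 -8 0 0;0 0 -12 0 0;0 0 -12 0 0")

```text
time_s: 30.65
eef_pos: [591.7, 19.8, 223.2]
ee_rot: [-0.0, 0.981, -0.192, 0.006]
force: [-0.3, -0.3, -1.3]
grip_width: 0.715
```

```bash
python3 - <<'E'
from h import *
p=readout.sense()['eef_pos']; a=shot('wrist'); inhand(a[2],p); print(p)
to(453,298,p[2],-22)
E
```

```text
top rel tcp 36.0 tx range [-26.2  32. ] tilt deg x,y [ 0.1 -0.7]
handle 14 -2.863411182678028
[591.67377185  19.81383633 223.15956394]
shift cm [-23.24 -20.55  -0.35] twist -0.2 or other way; yaw0 -22.2
```

>>> step_arm(plan="-23.2 -20.5 0 0 0;-23.2 -20.5 0 0 0;-23.2 -20.5 0 0 0;-23.2 -20.5 0 0 0;-23.2 -20.5 0 0 0;-23.2 -20.5 0 0 0;-23.2 -20.5 0 0 0;-23.2 -20.5 0 0 0;-23.2 -20.5 0 0 0")

```text
time_s: 31.6
eef_pos: [452.2, 296.7, 215.7]
ee_rot: [0.0, 0.981, -0.193, -0.0]
force: [-0.6, -1.2, -2.2]
grip_width: 0.717
```

```bash
python3 - <<'E'
from h import *
p=readout.sense()['eef_pos']; print(p)
b=shot('scene')
for c in [(575,343),(563,231)]: print(mug(b[2],np.array(c)))
to(453,298,101,-22)
E
```

```text
[452.24228702 296.7109957  215.74608795]
(array([576.9, 343.1, 576.5, 343.6,  32.9, 104.4, 338. ]), np.float64(-0.9), np.int64(490))
(array([563.9, 230.8, 563.3, 230.6,  32.5, 114.7, 312. ]), np.float64(4.1), np.int64(456))
shift cm [-0.02 -0.17 11.48] twist -0.3 or other way; yaw0 -22.3
```

>>> step_arm(plan="0 0 5 0 0;0 0 9 0 0;0 0 10.7 0 0;0 0 11.3 0 0;0 0 11.4 0 0;0 0 11.4 0 0")

```text
time_s: 32.25
eef_pos: [452.8, 297.3, 103.4]
ee_rot: [-0.001, 0.981, -0.193, 0.001]
force: [0.4, 0.4, -1.5]
grip_width: 0.712
```

>>> step_arm(plan="0 0 0 0 80;0 0 0 0 100;0 0 0 0 100;0 0 0 0 100;0 0 0 0 100;0 0 -2 0 100;0 0 -6 0 100;0 0 -11 0 100;0 0 -14 0 100")

```text
time_s: 33.15
eef_pos: [452.4, 297.8, 246.0]
ee_rot: [-0.001, 0.981, -0.193, 0.002]
force: [-0.4, -0.8, 0.3]
grip_width: 1.002
```

```bash
cat >> h.py <<'E'
def button(W,p):
    m=(W[...,2]>44)&(W[...,2]<80)&(abs(W[...,0]-347)<45)&(abs(W[...,1]-257)<45)
    Q=W[m]; zt=np.percentile(Q[:,2],95); T=Q[Q[:,2]>zt-4]
    print('button',len(Q),np.percentile(Q[:,2],[5,50,95]).round(1),T.mean(0).round(1),[np.round(v,1) for v in cv2.minEnclosingCircle(Q[:,:2].astype(np.float32))],[np.round(v,1) for v in cv2.minEnclosingCircle(T[:,:2].astype(np.float32))])
E
python3 - <<'E'
from h import *
a=shot('wrist');b=shot('scene');t=shot('top')
for n,W in (('w',a[2]),('s',b[2]),('t',t[2])):
    for c in [(573,344),(563,231),(456,297)]:
        try: print(n,mug(W,np.array(c)))
        except Exception as e: print(n,c,'x')
    try: button(W,a[0])
    except Exception as e: print('x')
print(readout.sense()['eef_pos']); to(345,257,200,-22)
save(np.concatenate([cv2.resize(a[0],(400,300)),cv2.resize(b[0][100:292,230:486],(400,300))],1),'w8.png')
E
```

```text
w (array([ 574.5,  342.6,  574.6,  343.1,   32.1,  104.2, 3291. ]), np.float64(-100.0), np.int64(3062))
w (array([ 562.3,  231. ,  562.2,  231. ,   31.9,  114.2, 3880. ]), np.float64(117.1), np.int64(3471))
w (array([477.6, 289. , 473.6, 290.8,  25.1, 123.7,  57. ]), np.float64(-23.5), np.int64(2154))
button 795 [45.1 47.6 57.2] [346.1 257.5  56.1] [array([345.1, 257.7]), np.float64(22.8)] [array([345.2, 257.7]), np.float64(14.7)]
s (array([575.9, 342.5, 575.4, 342.5,  32.8, 104.5, 331. ]), np.float64(-2.2), np.int64(490))
s (array([563.8, 230.4, 563. , 230.1,  32.3, 114.6, 311. ]), np.float64(2.6), np.int64(446))
s (array([473.6, 298.4, 466.3, 298.2,  30. , 124.3,  40. ]), np.float64(49.4), np.int64(236))
button 109 [44.9 52.6 59.3] [346.6 257.7  57.8] [array([347.8, 256.9]), np.float64(23.2)] [array([348.1, 258.4]), np.float64(14.8)]
t (array([572.9, 340.5, 572.9, 340.7,  32.1, 106.6, 249. ]), np.float64(-86.3), np.int64(406))
t (array([560.2, 228.7, 560.8, 228.5,  31.9, 116.6, 243. ]), np.float64(-101.6), np.int64(441))
t (array([458.5, 272.2, 457.8, 275.1,  22.7, 123.9,  17. ]), np.float64(-121.8), np.int64(298))
button 133 [44.5 50.8 59.5] [344.4 254.5  58. ] [array([350.2, 261.5]), np.float64(31.2)] [array([343.8, 254. ]), np.float64(13.4)]
[452.40012798 297.80741057 243.90343016]
shift cm [-8.4   7.84  4.39] twist -0.2 or other way; yaw0 -22.2
```

View pics/w8.png

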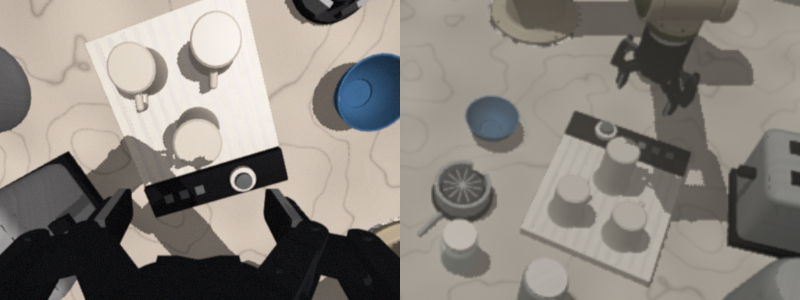

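The three mugs are upright on the deck (wrist view: (132,68), (215,38), (197,140)). The button is at (243,180), which works out to (345,257.7) with its top at about 57. I'll check mug_4's height and close the fingers above the button.

>>> step_arm(plan="-8.4 7.8 0 0 0;-8.4 7.8 0 0 0;-8.4 7.8 0 0 0;-8.4 7.8 4 0 0;-8.4 7.8 8 0 0;-8.4 7.8 12 0 0;-8.4 7.8 14 0 0;-8.4 7.8 14 0 0;-8.4 7.8 14 0 0")

```text
time_s: 34.2
eef_pos: [344.5, 257.0, 102.3]
ee_rot: [0.0, 0.981, -0.193, -0.0]
force: [-0.2, 1.0, -0.4]
grip_width: 0.003
```

```bash
sed -i 's/<130)/<145)/' h.py; python3 - <<'E'
from h import *
b=shot('scene')
for c in [(575,343),(563,231),(456,297)]: print(mug(b[2],np.array(c)))
s=readout.sense(); print(s['eef_pos'],s['grip_width']); to(345.5,257.7,51,-22)
E
```

```text
(array([576.2, 343.3, 575.3, 344.1,  32.9, 104.6, 333. ]), np.float64(-1.2), np.int64(486))
(array([563.8, 230.3, 562.9, 229.9,  32.7, 114.7, 306. ]), np.float64(3.7), np.int64(456))
(array([457.4, 298.3, 456.6, 298.1,  33.4, 136.4, 284. ]), np.float64(16.5), np.int64(336))
[344.95205868 257.24405481 102.98245252] -0.0018552558911030695
shift cm [ 0.03 -0.06  5.2 ] twist -0.2 or other way; yaw0 -22.2
```

All three are on the deck (tops at 104.6, 114.7 and 136.4). Pressing the button.

>>> step_arm(plan="0 0 2.5 0 0;0 0 4 0 0;0 0 4.5 0 0;0 0 4.9 0 0;0 0 5.2 0 0;0 0 5.4 0 0;0 0 5.4 0 0")

```text
time_s: 34.95
eef_pos: [344.7, 257.2, 48.5]
ee_rot: [-0.0, 0.981, -0.193, 0.0]
force: [-0.8, -0.1, 0.2]
grip_width: -0.003
```

No contact force at 48.5, so I'll look before pushing further.

```bash
python3 - <<'E'
from h import *
s=readout.sense(); print(s['eef_pos'],s['force'],s['grip_width'])
a=shot('wrist');b=shot('scene');button(a[2],0)
save(np.concatenate([cv2.resize(a[0],(400,300)),cv2.resize(b[0][130:250,290:450],(400,300),interpolation=cv2.INTER_CUBIC)],1),'w9.png')
E
```

```text
[344.72554713 257.16441162  48.50957587] [-0.80299707 -0.14278171  0.1549786 ] -0.003005268887379618
button 2686 [45.2 47.  76.7] [354.6 253.6  76.9] [array([345. , 257.7]), np.float64(22.7)] [array([352.2, 254.5]), np.float64(13.2)]
```

View pics/w9.png

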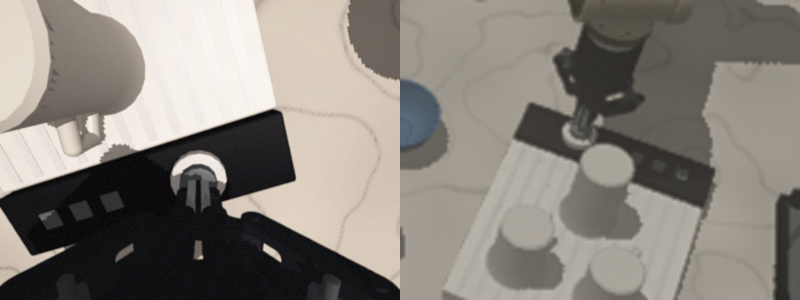

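The fingertips are centred on the button ((198,175) in the left image). The height estimate looks a bit high, so I'll continue down gently while watching the force.

>>> step_arm(plan="0 0 0.2 0 0;0 0 0.2 0 0")

```text
time_s: 35.25
eef_pos: [344.6, 257.1, 46.2]
ee_rot: [0.0, 0.981, -0.193, -0.0]
force: [-0.0, -0.4, 0.7]
grip_width: 0.002
```

>>> step_arm(plan="0 0 0.2 0 0;0 0 0.2 0 0")

```text
time_s: 35.45
eef_pos: [344.5, 257.0, 44.1]
ee_rot: [0.0, 0.981, -0.193, -0.0]
force: [0.2, 0.1, -0.6]
grip_width: -0.005
```

>>> step_arm(plan="0 0 0.2 0 0;0 0 0.2 0 0")

```text
time_s: 35.65
eef_pos: [344.5, 257.0, 42.1]
ee_rot: [0.0, 0.981, -0.193, -0.0]
force: [-0.4, 0.1, 1.0]
grip_width: -0.002
```

```bash
python3 - <<'E'
from h import *
a=shot('wrist');W=a[2]
b=shot('scene')
for n,V in (('w',W),('s',b[2])):
  d=np.hypot(V[...,0]-344.5,V[...,1]-257); 
  for r0,r1 in ((0,8),(8,15),(15,19),(19,23),(23,30)):
    z=V[...,2][(d>=r0)&(d<r1)]; print(n,r0,len(z),np.percentile(z,[0,10,30,50,90]).round(1) if len(z) else '')
save(np.concatenate([cv2.resize(a[0][190:290,185:318],(400,300),interpolation=cv2.INTER_CUBIC),cv2.resize(b[0][150:210,320:400],(400,300),interpolation=cv2.INTER_CUBIC)],1),'w10.png')
E
```

```text
w 0 713 [ 55.8  99.6 100.5 109.4 113.8]
w 8 6101 [ 44.9  56.2  89.  115.8 151.5]
w 15 3045 [ 44.5  46.3 105.9 115.  148.7]
w 19 6950 [ 33.   46.  130.3 141.1 157.6]
w 23 9247 [ 32.3  34.4 118.4 134.6 159.1]
s 0 26 [ 52.8 110.6 124.5 359.4 361.4]
s 8 164 [ 41.3  54.9  78.6  98.  360.1]
s 15 112 [ 33.3  47.9  98.3 125.6 359.9]
s 19 159 [ 31.6  39.2  49.1 140.7 359.6]
s 23 249 [ 16.3  35.3 121.9 167.6 358.9]
```

View pics/w10.png

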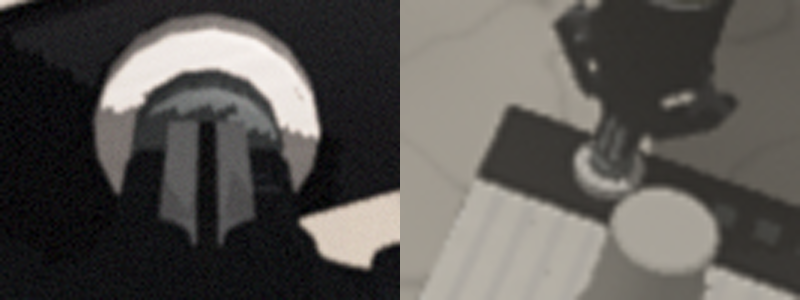

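```bash
python3 - <<'E'
from h import *
a=shot('wrist');W=a[2]
for u in (245,254,263):
    print(u,[tuple(W[v,u].round(0).astype(int)) for v in range(222,262,4)])
s=readout.sense(); print(s['eef_pos'],s['force'],s['joints'].round(3))
E
```

```text
245 [(np.int64(358), np.int64(258), np.int64(56)), (np.int64(356), np.int64(258), np.int64(57)), (np.int64(358), np.int64(257), np.int64(68)), (np.int64(358), np.int64(257), np.int64(72)), (np.int64(357), np.int64(257), np.int64(76)), (np.int64(357), np.int64(257), np.int64(81)), (np.int64(358), np.int64(257), np.int64(86)), (np.int64(358), np.int64(257), np.int64(90)), (np.int64(357), np.int64(257), np.int64(93)), (np.int64(357), np.int64(257), np.int64(96))]
254 [(np.int64(356), np.int64(253), np.int64(57)), (np.int64(354), np.int64(254), np.int64(57)), (np.int64(356), np.int64(253), np.int64(67)), (np.int64(356), np.int64(253), np.int64(72)), (np.int64(356), np.int64(253), np.int64(77)), (np.int64(355), np.int64(253), np.int64(80)), (np.int64(356), np.int64(253), np.int64(86)), (np.int64(356), np.int64(253), np.int64(89)), (np.int64(356), np.int64(253), np.int64(93)), (np.int64(356), np.int64(253), np.int64(97))]
263 [(np.int64(353), np.int64(248), np.int64(55)), (np.int64(351), np.int64(249), np.int64(55)), (np.int64(354), np.int64(249), np.int64(66)), (np.int64(354), np.int64(249), np.int64(72)), (np.int64(354), np.int64(249), np.int64(77)), (np.int64(355), np.int64(249), np.int64(82)), (np.int64(355), np.int64(249), np.int64(86)), (np.int64(354), np.int64(249), np.int64(90)), (np.int64(355), np.int64(249), np.int64(94)), (np.int64(354), np.int64(249), np.int64(97))]
[344.62839555 257.09511853  42.30661369] [ 0.18750707 -0.39704187 -0.03548738] [0.367 0.34  1.97  0.    0.832 2.326]
```

The finger edges end at z≈65 when the TCP reads 42, so the shut fingertips sit about 22 mm above the nominal TCP and the button (56) hasn't been touched. Continuing gently.

>>> step_arm(plan="0 0 0.3 0 0;0 0 0.6 0 0;0 0 0.6 0 0")

```text
time_s: 36.1
eef_pos: [344.5, 257.0, 36.0]
ee_rot: [0.0, 0.981, -0.193, -0.0]
force: [0.5, -0.0, 1.2]
grip_width: 0.005
```

>>> step_arm(plan="0 0 0.2 0 0;0 0 0.2 0 0")

```text
time_s: 36.3
eef_pos: [344.6, 257.1, 34.2]
ee_rot: [0.0, 0.981, -0.193, -0.0]
force: [-0.8, -0.5, 3.0]
grip_width: 0.001
```

>>> step_arm(plan="0 0 0.2 0 0;0 0 0.2 0 0")

```text
time_s: 36.5
eef_pos: [344.6, 257.1, 32.2]
ee_rot: [-0.0, 0.981, -0.193, 0.0]
force: [-0.6, -1.1, 2.8]
grip_width: 0.002
```

Contact starts at TCP≈35, as predicted. Now the remaining few mm.

>>> step_arm(plan="0 0 0.2 0 0;0 0 0.2 0 0")

```text
time_s: 36.7
eef_pos: [344.6, 257.1, 30.2]
ee_rot: [-0.0, 0.981, -0.193, 0.0]
force: [-0.9, -0.9, 4.6]
grip_width: 0.0
```

>>> step_arm(plan="0 0 0.2 0 0;0 0 0.2 0 0")

```text
time_s: 36.9
eef_pos: [344.8, 257.2, 29.7]
ee_rot: [-0.0, 0.981, -0.193, 0.0]
force: [-7.3, -4.6, 25.3]
grip_width: 0.0
```

The button is fully down (hard stop, 25 N). Holding briefly, then rising.

>>> step_arm(plan="0 0 0 0 0;0 0 0 0 0;0 0 0 0 0;0 0 -1 0 0;0 0 -4 0 0;0 0 -9 0 0;0 0 -14 0 0;0 0 -18 0 0;0 0 -18 0 0")

```text
time_s: 37.8
eef_pos: [346.5, 257.9, 212.9]
ee_rot: [-0.003, 0.981, -0.193, 0.004]
force: [0.4, 0.0, -0.7]
grip_width: -0.002
```

```bash
python3 - <<'E'
from h import *
a=shot('wrist');b=shot('scene')
for c in [(575,343),(563,231),(456,297)]: 
    for W in (a[2],b[2]):
        m=mug(W,np.array(c)); e=m[0][:2]-np.array([510,294]); print(m[0], 'dryer xy',(e@np.array([[.997,.078],[-.078,.997]])).round(0))
button(a[2],0); 
s=readout.sense(); print(s['eef_pos'],s['force'],s['time_s'])
d=np.hypot(b[2][...,0]-592,b[2][...,1]-19); z=b[2][...,2][d<35]; print('platform z',np.median(z))
save(cv2.resize(b[0],(800,600)),'end.png')
E
```

```text
[ 555.7  349.6  559.5  349.3   27.8  103.8 1024. ] dryer xy [41. 59.]
[575.8 342.1 575.1 341.8  33.7 104.6 334. ] dryer xy [62. 53.]
[523.1 246.  523.7 246.2   5.9  80.8  58. ] dryer xy [ 17. -47.]
[564.1 231.  563.3 231.   32.2 114.9 308. ] dryer xy [ 59. -59.]
[ 455.5  297.8  455.3  298.5   32.1  136.2 5174. ] dryer xy [-55.  -0.]
[456.9 298.9 455.9 299.4  33.  136.5 290. ] dryer xy [-53.   1.]
button 1118 [45.1 47.3 57.1] [345.3 257.4  56.1] [array([344.7, 257.5]), np.float64(22.8)] [array([344.7, 257.8]), np.float64(14.9)]
[344.56321963 257.05975444 208.12734691] [-0.70171118 -0.35579929 -0.90235453] 37.9
platform z 43.49992170922695
```

View pics/end.png

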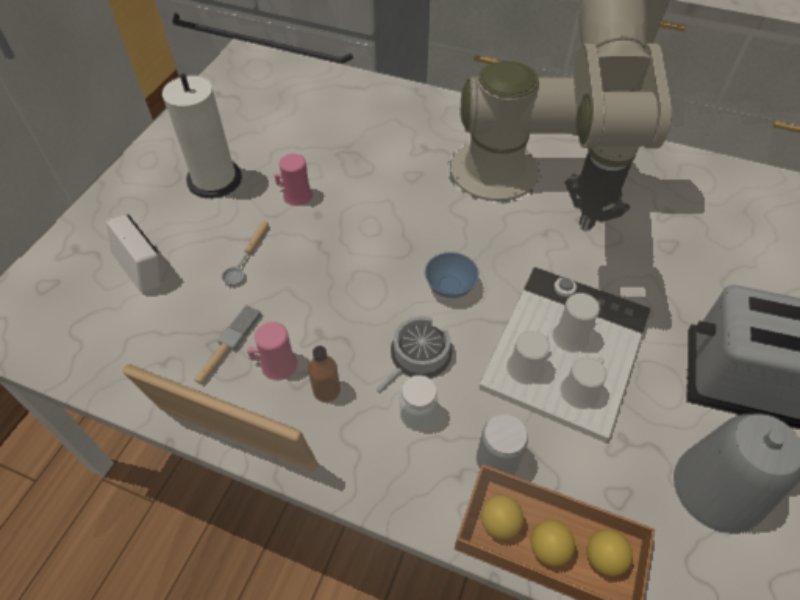

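The final scene shows three mugs upright on the deck at about (530,355), (585,380) and (578,320). The button and platform are up, and the other things are where they were. Handing in.

```bash
python3 -c "
from rig import workorder; print(workorder.finish_job())"
```

```text
the job is handed in; nothing more can be done
None
```

I handed the job in at about 38 s; the hand-in gave no verdict. Three white mugs were present: mug_1 (80 mm), mug_2 (90 mm) and mug_4 (112 mm). mug_3 was absent. Each was pressed to the platform's stop with its handle at the notch for about 1 s or more, shortest first. I then stood them on the dryer's deck and pressed the start button to its hard stop (25 N), held it about 0.3 s and let it up.

**Last checks (scene camera):**
- **Mugs:** all three are upright on the deck, with tops at 104.6, 114.9 and 136.5 mm. In the dryer's frame they stand at about (62, 53), (59, −59) and (−53, 1) mm.
- **Button and platform:** both are back up, with the button's top at about 57 mm and the platform at 43.5 mm.
- **Robot:** it is clear of everything, and the other things on the counter look unmoved by eye; I did not measure them.

**What disagreed:**
- **Fingertip height:** the shut fingertips sit about 22 mm above the nominal TCP. My first press on the button stopped short for this reason, and I went on down until the force showed the stop.
- **Wrist view:** the last wrist readings of mugs 1 and 2 did not match the scene camera, probably because those mugs were partly hidden or out of view. I relied on the scene camera for those two.

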